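Put the comb away in the mirror-lid vanity box

TASK

Put the comb away in the vanity box: lift the box's mirror flap until it rests back on its stop, lay the comb flat in the open compartment (do not drop it in), then slide the steel cover fully home over it. Leave the mirror standing up and do not shift the other toiletries.

Things in the scene. Friction and masses are not known exactly. Their poses are not given: they have to be found in the camera images.
- vanity_box: Fixed wooden vanity box, 196 mm along its x, 250 along y, 58 high, walls 8 mm, topped by a mirror flap. Origin: centre of its underside; x points to the hinge side (roughly the robot's right), y roughly away from the robot, z up. Floor top at 8 mm. A 6 mm divider at x = 0, top at 30 mm, parts a left (lip-side) and a right compartment, each about 87 mm (x) by 234 mm (y).
- mirror_flap (a joint): Flap angle, rad: 0 shut, 1.75 (100 degrees) on its stop. Chrome-framed plate 200 (x) x 250 (y) x 10 mm, about 0.35 kg, white outside, mirror inside, hinged along the box's right top edge (about the box's y). The hinge is nearly free: let go before upright, the flap falls shut; past upright it sinks onto its stop and stays.
- flap_hinge (a point): Point on the hinge axis, middle of that edge, level with the flap's underside when shut: at x = 98 mm in the box's frame, 60 mm above the shelf.
- flap_lip (a point): Middle of the flap's left edge, at the underside of its finger lip; moves with the flap, 217 mm from the hinge axis. The lip, 5 mm thick, runs along the full 250 mm left edge and stands out 21 mm beyond the box's left wall; shut, its underside is 61 mm above the shelf, free below. No other handle: lift it from beneath.
- cover (a joint): Cover position, m: 0 fully home over the left compartment (its edge against the left wall), 0.088 fully to the right (left compartment open). Slides along the box's x with 1 to 2 N of friction, stays where left. Flat steel plate 90 mm (x) by 232 mm (y), 5 mm thick, top face 36 mm above the shelf, inside the box below the shut flap.
- cover_pull (a point): Middle of the top of the cover's pull, an upright straight rib across the middle of the cover: 8 mm thick (box x), 80 mm long (box y), 14 mm high above the cover's top face; the point is 50 mm above the shelf. Moves with the cover.
- compartment (a point): Centre of the floor of the left compartment, at x = -45 mm in the box's frame, 8 mm above the shelf. The compartment's free depth below the cover is 23 mm.
- comb: Tortoiseshell-coloured plastic comb lying flat on the shelf to the left of the box, 165 mm long (its x), 28 mm wide (its y, teeth towards -y), 8 mm thick, about 45 g. Origin at the centre of its underside.
- cobalt_bottle: Bystander: round cobalt glass bottle, 58 mm diameter, 165 mm high, beyond the box as seen from the robot. Origin at the centre of its underside.
- shaving_mug: Bystander: stainless steel mug, 82 mm diameter, 85 mm high, with a handle, right of the box. Origin at the centre of its underside.
- soap_dish: Bystander: white ceramic dish 125 x 85 mm with a bar of soap, 31 mm high, right of the box, nearer the robot. Origin at the centre of its underside.
- tumbler: Bystander: white ceramic tumbler, 72 mm diameter, 100 mm high, at the back left. Origin at the centre of its underside.
- cotton_jar: Bystander: glass jar with metal cap, 84 mm diameter, 105 mm high, far left. Origin at the centre of its underside.
- nail_brush: Bystander: wooden nail brush 95 x 42 mm, 32 mm high, far left. Origin at the centre of its underside.
- soap_pump: Bystander: white ceramic soap pump, 68 mm diameter, 190 mm high, far right by the basin. Origin at the centre of its underside.

How it is judged:
By the outcome, as a careful person would: the job done as asked, in the order asked, and still so for the second after the job is handed in, with the robot touching nothing.
It also fails if it takes over 56 s, if anything falls off the work surface, if the arm or the gripper's body presses on something with over 40 N, if the wrist force passes 120 N, or if a joint passes its speed limit or range.

ROBOT

A 7-joint arm with a two-finger parallel gripper is mounted at the origin on the work surface. World frame = base frame: x ahead of the robot, y to its left, z up, the work surface at z = 0. Lengths are in m, angles in rad, forces in N, time in s.
With the tool pointing down it reaches from about 0.425 to 0.825 m from the base axis. Payload 3.6 kg.
Tool frame: the origin (TCP) lies at the very end of the fingers, on their centre line; the grasp point (between the pads) lies 19 mm behind it; z points along the fingers, x is the direction in which the jaws open and shut, and the axes are right-handed (so a half turn about z gives the same grasp; the last joint's range is limited). The gripper opens to 85 mm and grips with 20 to 120 N. Pads are 22 mm wide; open, the fingers measure 114 mm over their backs; the gripper's body (76 mm by 85 mm) begins 54 mm behind the grasp point. The pads swing forward as they close: fully open they stand 13 mm farther back than shut.
Start: joints at [1.286, 0.615, -0.013, 1.423, 0.008, 1.103, -0.04], TCP at [0.166, -0.628, 0.231] pointing down, gripper open.
Joint ranges: [-3.12, 3.12], [-0.3, 2.06], [-1.34, 1.32], [0.26, 2.42], [-1.36, 4.5], [0.01, 1.98], [-2.84, 2.84]. Speed limits (rad/s): [2.79, 2.79, 3.14, 3.14, 3.14, 3.14, 3.14].

INTERFACE

Orientations are given as a 3x3 rotation matrix whose columns are the frame's x, y, z axes.
In Python, from cell import state, get_image, hand_in gives the robot as it stands.
- The arm moves only by the tool step_arm, never from a script. Its argument "motion" is a list of rows, each a list of 7 numbers: the turn, a rotation vector about the world's x, y, z in rad, then the shift along the world's x, y, z in mm, then the gripper command: -1 is shut, 1 is fully open, values between are in proportion. A call has 1 to 20 rows; each row shifts and turns the commanded pose from where the row before left it; what a row does not reach is not made up. A row lasts 1/8 s, in which the tool goes at most 62.5 mm and 10.7 degrees, less where a joint would pass 70% of its speed; a pose out of reach is approached as far as the arm can. A call with a gripper value outside its range is refused whole. The fingers move at their own pace and stop on an object; "newtons" is the grip in N (left out, the last holds). Time passes only in rows, so rows that do not move let the fingers close. It gives the time, the measured TCP pose, the force and the opening at its end, in the units of the state.
- state(): the state, without advancing time (a new reading comes with each control period).
- get_image(name): name is "scene" or "top"; returns a dict with "color" (400x640x3 uint8, red, green, blue), "fx", "fy", "cx", "cy" (pixels), "dist_coeffs" ([k1, k2, p1, p2, k3] as OpenCV has them; the pictures are not rectified), "R" (3x3) and "t" (3): a world point X has camera coordinates R X + t. Camera axes: x right, y down, z forward; pixel columns grow to the right and rows downward; lengths in m; the calibration is good to about 2 mm. A picture is of the moment at which its call begins. There is no depth.
- hand_in(): hands the job in, once; it reports no verdict.
The state is a dict: "clock": time; "joint_positions": joint angles; "qvel": joint speeds; "tau": joint torques, N m; "position": TCP position; "eef_rot": TCP orientation; "force": force on the tool from outside, world axes, zero at the start; "torque": the same for the moment, N m; "opening": finger opening in m.
Only numpy, scipy, OpenCV 4.12 (cv2) and the standard library are available. Lean on these libraries where they do the work, as an engineer would, in place of code of your own. Each camera call takes 0.05 s, during which the arm holds its last target. There are 200 camera calls.

## Working session

There is one attempt and no reset: what is moved stays moved. The work goes in short steps, Python scripts to look and compute and a tool call to move; the robot and the scene stay as the last step left them, time stands still between calls to the robot, and variables do not carry over. Pictures are saved under pics/ and viewed, about 8 in all and at most 12, crops included, and the job is handed in when it is done.

Besides the shell and the picture viewer there is one more tool, called after ">>>" as name(argument=value, ...), one argument or row to a line, values as JSON. step_arm: Moves the arm, as the interface text tells. Its arguments: {"type":"object","properties":{"motion":{"type":"array"},"newtons":{"type":"number"}},"required":["motion"]}

```bash
mkdir -p pics; ls
python3 - <<'E'
from cell import state,get_image
import cv2,numpy as np
for n in("scene","top"):
    im=get_image(n); cv2.imwrite(f"pics/{n}0.png",im["color"][:,:,::-1])
    R=np.array(im["R"]);t=np.array(im["t"]);print(n,im["fx"],im["fy"],im["cx"],im["cy"],im["dist_coeffs"],(-R.T@t).round(3),R.round(3).tolist())
s=state();print({k:np.round(v,3).tolist() for k,v in s.items()})
E
```

```text
pics
scene 432.89027253646645 432.89027253646645 316.2882757335961 206.57020346127752 [0.02519874 0.         0.         0.         0.        ] [ 1.049 -0.911  0.802] [[0.894, 0.449, 0.007], [0.271, -0.528, -0.805], [-0.357, 0.721, -0.594]]
top 471.0573289682913 471.0573289682913 320.62922980045244 196.95676987302107 [0.04644387 0.         0.         0.         0.        ] [ 0.285 -0.003  1.613] [[0.029, -1.0, -0.002], [-0.981, -0.028, -0.192], [0.192, 0.008, -0.981]]
{'clock': 0.1, 'joint_positions': [1.287, 0.616, -0.013, 1.425, 0.008, 1.103, -0.04], 'qvel': [-0.001, -0.003, -0.001, -0.003, 0.001, 0.001, -0.001], 'tau': [0.002, -47.038, 0.26, -17.157, 0.01, 0.006, 0.0], 'position': [0.166, -0.628, 0.23], 'eef_rot': [[0.255, -0.967, -0.001], [-0.967, -0.255, 0.002], [-0.002, 0.0, -1.0]], 'force': [-0.434, -0.852, -0.195], 'torque': [-0.029, -0.029, 0.004], 'opening': 0.086}
```

View pics/scene0.png

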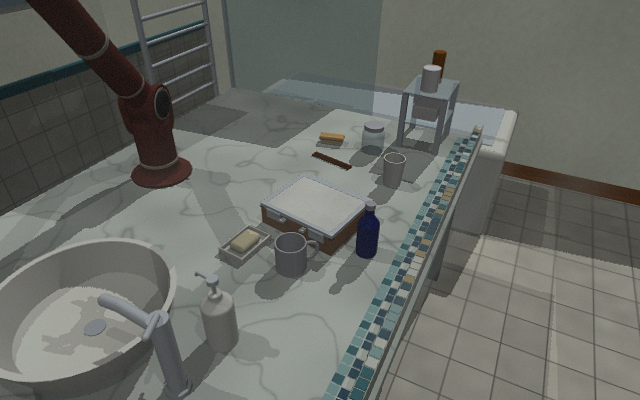

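View pics/top0.png

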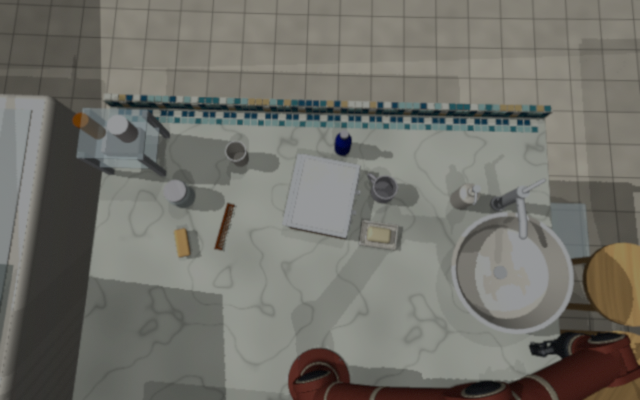

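The top view shows the box's white flap (about 322,195), the comb (225,227), the mug (384,187) and the dish (380,235). Box x is roughly world -y. Next I measure the flap outline and the comb.

```bash
cat > h.py <<'E'
import cv2,numpy as np
from cell import state,get_image
def cam(n,save=None):
    im=get_image(n)
    if save: cv2.imwrite(f"pics/{save}.png",im["color"][:,:,::-1])
    return im
def K(im): return np.array([[im["fx"],0,im["cx"]],[0,im["fy"],im["cy"]],[0,0,1.]]),np.array(im["dist_coeffs"],float)
def ray(im,p,z):
    k,d=K(im);R=np.array(im["R"]);t=np.array(im["t"])
    u=cv2.undistortPoints(np.array(p,float).reshape(-1,1,2),k,d)[:,0]
    D=np.c_[u,np.ones(len(u))]@R; c=-R.T@t
    return c+D*((z-c[2])/D[:,2])[:,None]
def proj(im,X):
    k,d=K(im);return cv2.projectPoints(np.array(X,float).reshape(-1,1,3),cv2.Rodrigues(np.array(im["R"]))[0],np.array(im["t"],float),k,d)[0][:,0]
def blob(m,box):
    x0,y0,x1,y1=box;q=np.zeros(m.shape,np.uint8);q[y0:y1,x0:x1]=m[y0:y1,x0:x1]
    c=cv2.findContours(q,cv2.RETR_EXTERNAL,cv2.CHAIN_APPROX_NONE)[0]
    return max(c,key=cv2.contourArea)
def st():
    s=state();print({k:np.round(s[k],3).tolist() for k in("clock","position","force","opening","joint_positions")})
E
python3 - <<'E'
from h import *
im=cam("top");c=im["color"].astype(int);hsv=cv2.cvtColor(im["color"],cv2.COLOR_RGB2HSV)
m=((hsv[...,1]>110)&((hsv[...,0]<15)|(hsv[...,0]>170))).astype(np.uint8)*255
b=blob(m,(205,190,245,260));W=ray(im,b[:,0],.008)[:,:2]*1000
r=cv2.minAreaRect(W.astype(np.float32));print("comb",r,cv2.boxPoints(r).round().tolist(),len(b))
print("flap px", c[195,322],c[195,275],c[240,310],"row",c[195,275:300].sum(1).tolist(),c[195,345:372].sum(1).tolist())
big=cv2.resize(im["color"][140:260,200:420],None,fx=3.6,fy=3.6,interpolation=cv2.INTER_CUBIC)
cv2.imwrite("pics/topcrop.png",cv2.convertScaleAbs(big[:,:,::-1],alpha=1.6))
E
```

```text
comb ((487.1226806640625, 338.1994323730469), (21.5036563873291, 156.33665466308594), 77.96475982666016) [[408.0, 344.0], [561.0, 311.0], [566.0, 332.0], [413.0, 365.0]] 109
flap px [148 150 151] [143 146 139] [135 138 131] row [428, 425, 425, 423, 422, 427, 425, 425, 426, 424, 418, 395, 387, 406, 430, 440, 440, 439, 436, 438, 439, 432, 427, 441, 446] [448, 450, 449, 448, 446, 437, 439, 440, 421, 353, 312, 307, 300, 291, 295, 305, 309, 309, 310, 312, 313, 310, 309, 292, 270, 253, 235]
```

View pics/topcrop.png

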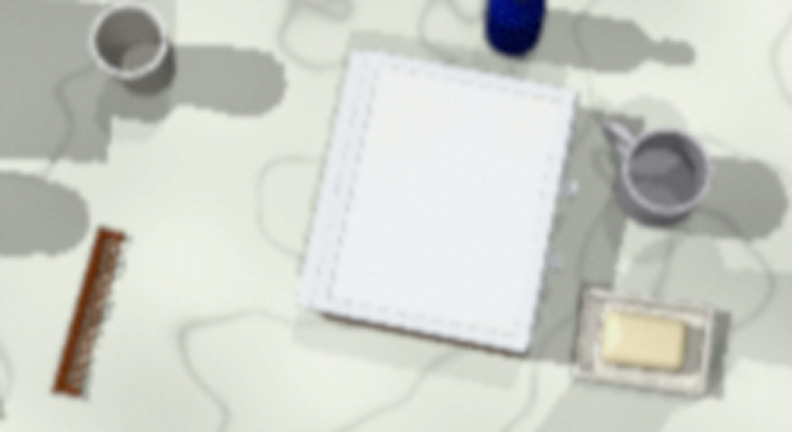

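The crop shows the flap corners (350,52), (576,92), (525,352) and (300,306). The comb runs from (112,232) to (68,392), with its teeth to the right. Now I convert these to world coordinates.

Run:
```python
from h import *
im=cam("top")
f=lambda P:(np.array(P,float)+.5)/3.6-.5+[200,140]
TL,TR,BR,BL=ray(im,f([[350,52],[576,92],[525,352],[300,306]]),.068)[:,:2]*1000
for n in("TL","TR","BR","BL"):print(n,eval(n).round(1))
print("lens",[np.linalg.norm(a-b).round(1) for a,b in((TL,TR),(TR,BR),(BR,BL),(BL,TL))])
ay=(TL-BL+TR-BR);th=np.arctan2(ay[1],ay[0]);ax=(TR-TL+BR-BL);th2=np.arctan2(ax[1],ax[0])+np.pi/2
print("angle y-axis",np.degrees([th,th2]))
a=(th+th2)/2;y=np.array([np.cos(a),np.sin(a)]);x=np.array([y[1],-y[0]])
cen=(TL+TR+BR+BL)/4 + x*(119-98)/2   # outline spans x -119..~98
print("box centre",cen,"x",x,"y",y)
print("scene check corners")
# comb
print("comb", ray(im,f([[100,230],[125,236],[82,395],[54,390]]),.008)[:,:2]*1000)
# other objects footprint
print("mug rim",ray(im,f([[666,172]]),.085)*1000,"handle tip",ray(im,f([[605,122]]),.05)*1000,"bottle",ray(im,f([[515,38]]),.0)*1000,"dish",ray(im,f([[578,290],[575,375],[705,395],[722,310]]),.02)*1000,"tumbler",ray(im,f([[129,42]]),.1)*1000)
for p in [(-98-21,-125,.064),(-119,125,.064),(98,-125,.068),(98,125,.068)]:
    X=cen+x*p[0]+y*p[1]; print(p,X.round(),proj(cam("scene"),[*X/1000,p[2]]).round(1),proj(im,[*X/1000,p[2]]).round(1))
s=cv2.resize(cam("scene")["color"][150:300,200:400],None,fx=4,fy=4,interpolation=cv2.INTER_CUBIC)
cv2.imwrite("pics/sc.png",cv2.convertScaleAbs(s[:,:,::-1],alpha=1.5))
```

```text
TL [732.9  95.1]
TR [ 700.  -118.9]
BR [453.7 -75.6]
BL [490.  131.5]
lens [np.float64(216.5), np.float64(250.1), np.float64(210.3), np.float64(245.7)]
angle y-axis [-9.25009441 -9.33430586]
box centre [592.47845012  -2.33731372] x [-0.16146948 -0.98687771] y [ 0.98687771 -0.16146948]
scene check corners
comb [[566.02393266 331.92595553]
 [560.86335062 307.60885765]
 [407.84703913 338.03889767]
 [411.82675308 364.65635448]]
mug rim [[ 621.73876316 -201.37926506   85.        ]] handle tip [[ 676.28809903 -148.07123168   50.        ]] bottle [[771.63895872 -63.01658971   0.        ]] dish [[ 519.26537871 -126.9774673    20.        ]
 [ 438.73049087 -125.18098409   20.        ]
 [ 423.71857679 -246.77832148   20.        ]
 [ 504.21904433 -262.96942613   20.        ]] tumbler [[727.20528482 297.74759599 100.        ]]
(-119, -125, 0.064) [488. 135.] [[304.9 172.3]] [[281.9 225.3]]
(-119, 125, 0.064) [735.  95.] [[372.6 199.1]] [[297.  153.8]]
(98, -125, 0.068) [453. -79.] [[259.4 203.1]] [[346.5 237.6]]
(98, 125, 0.068) [ 700. -119.] [[331.  236.5]] [[359.7 165.2]]
```

View pics/sc.png

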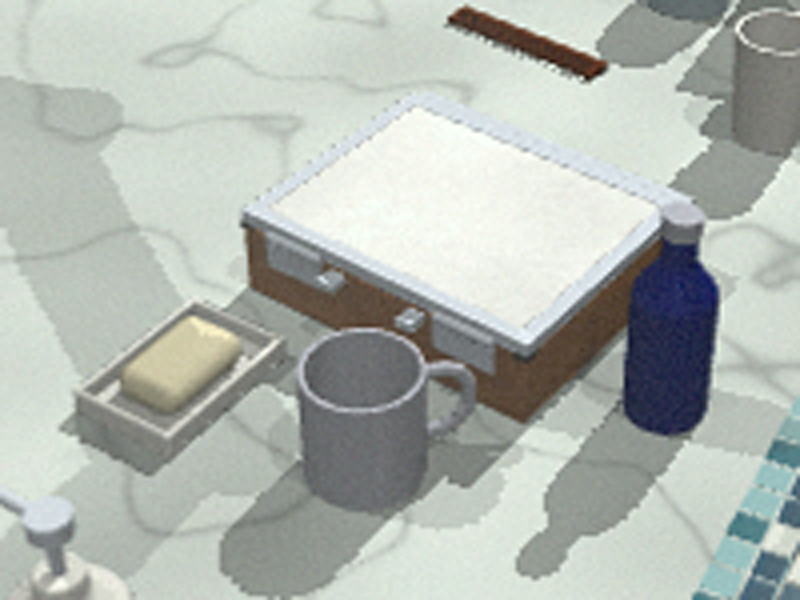

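>>> step_arm(
  motion=[
    [0, 0, 0.0576, 22.5, 38, 3.5, -1],
    [0, 0, 0.0576, 22.5, 38, 3.5, -1],
    [0, 0, 0.0576, 22.5, 38, 3.5, -1],
    [0, 0, 0.0576, 22.5, 38, 3.5, -1],
    [0, 0, 0.0576, 22.5, 38, 3.5, -1],
    [0, 0, 0.0576, 22.5, 38, 3.5, -1],
    [0, 0, 0.0576, 22.5, 38, 3.5, -1],
    [0, 0, 0.0576, 22.5, 38, 3.5, -1],
    [0, 0, 0.0576, 22.5, 38, 3.5, -1],
    [0, 0, 0.0576, 22.5, 38, 3.5, -1],
    [0, 0, 0.0576, 22.5, 38, 3.5, -1],
    [0, 0, 0.0576, 22.5, 38, 3.5, -1],
    [0, 0, 0.0576, 22.5, 38, 3.5, -1],
    [0, 0, 0.0576, 22.5, 38, 3.5, -1],
    [0, 0, 0.0576, 22.5, 38, 3.5, -1],
    [0, 0, 0.0576, 22.5, 38, 3.5, -1],
    [0, 0, 0.0576, 22.5, 38, 3.5, -1],
    [0, 0, 0.0576, 22.5, 38, 3.5, -1],
    [0, 0, 0.0576, 22.5, 38, 3.5, -1],
    [0, 0, 0.0576, 22.5, 38, 3.5, -1],
  ],
)

```text
clock: 2.95
position: [0.6165, 0.1325, 0.3015]
eef_rot: [[0.987, -0.159, 0.0], [-0.159, -0.987, -0.0], [0.0, 0.0, -1.0]]
force: [1.1, -0.5, 0.6]
opening: 0.0002
```

>>> step_arm(
  motion=[
    [-0.1035, 0.0168, 0, 0.6, 3.8, -12, -1],
    [-0.1035, 0.0168, 0, 0.6, 3.8, -12, -1],
    [-0.1035, 0.0168, 0, 0.6, 3.8, -12, -1],
    [-0.1035, 0.0168, 0, 0.6, 3.8, -12, -1],
    [-0.1035, 0.0168, 0, 0.6, 3.8, -12, -1],
    [-0.1035, 0.0168, 0, 0.6, 3.8, -12, -1],
    [-0.1035, 0.0168, 0, 0.6, 3.8, -12, -1],
    [-0.1035, 0.0168, 0, 0.6, 3.8, -12, -1],
    [-0.1035, 0.0168, 0, 0.6, 3.8, -12, -1],
    [-0.1035, 0.0168, 0, 0.6, 3.8, -12, -1],
    [0, 0, 0, 0, 0, 0, -1],
  ],
)

```text
clock: 4.32
position: [0.6202, 0.1712, 0.1772]
eef_rot: [[0.988, -0.073, -0.14], [-0.157, -0.492, -0.857], [-0.007, 0.868, -0.497]]
force: [0.2, 0.7, -0.2]
opening: -0.0004
```

Run:
```python
from h import *
st();cam("scene","sc1")
```

```text
{'clock': 4.325, 'position': [0.62, 0.171, 0.177], 'force': [0.246, 0.67, -0.236], 'opening': -0.0, 'joint_positions': [-0.556, 1.053, -0.122, 1.084, 0.77, 1.86, -0.936]}
```

View pics/sc1.png

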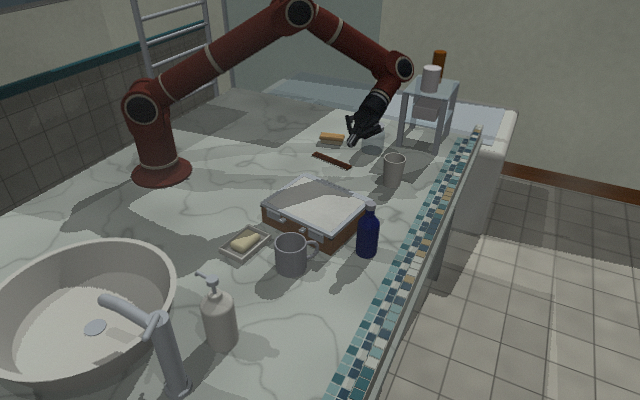

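The gripper is tilted about 30° below horizontal at (350,140), clear of everything. I lower it next.

>>> step_arm(
  motion=[
    [0, 0, 0, 0, 0, -27, -1],
    [0, 0, 0, 0, 0, -27, -1],
    [0, 0, 0, 0, 0, -27, -1],
    [0, 0, 0, 0, 0, -27, -1],
    [0, 0, 0, 0, 0, -27, -1],
    [0, 0, 0, 0, 0, 0, -1],
  ],
)

```text
clock: 5.12
position: [0.6202, 0.1688, 0.043]
eef_rot: [[0.987, -0.075, -0.141], [-0.16, -0.49, -0.857], [-0.005, 0.868, -0.496]]
force: [0.4, 0.3, -0.3]
opening: -0.0001
```

Run:
```python
from h import *
st()
```

```text
{'clock': 5.125, 'position': [0.62, 0.169, 0.043], 'force': [0.435, 0.286, -0.253], 'opening': -0.0, 'joint_positions': [-0.552, 1.22, -0.123, 1.092, 0.765, 1.73, -1.054]}
```

>>> step_arm(
  motion=[
    [0, 0, 0, -2.5, -15.5, -3, -1],
    [0, 0, 0, -2.5, -15.5, 0, -1],
    [0, 0, 0, -2.5, -15.5, 0, -1],
    [0, 0, 0, -2.5, -15.5, 0, -1],
    [0, 0, 0, 0, 0, 0, -1],
  ],
)

```text
clock: 5.75
position: [0.6123, 0.107, 0.0442]
eef_rot: [[0.987, -0.082, -0.139], [-0.161, -0.493, -0.855], [0.002, 0.866, -0.5]]
force: [0.6, -0.5, -0.7]
opening: 0.0001
```

>>> step_arm(
  motion=[
    [0, 0, 0, -0.2, -1.3, 12.3, -1],
    [0, 0, 0, -0.2, -1.3, 12.3, -1],
    [0, 0, 0, -0.2, -1.3, 12.3, -1],
    [0, 0, 0, -0.5, -3, 12, -1],
    [0, 0, 0, -0.5, -3, 12, -1],
    [0, 0, 0, -0.5, -3, 12, -1],
  ],
)

```text
clock: 6.5
position: [0.6095, 0.0945, 0.1171]
eef_rot: [[0.987, -0.08, -0.139], [-0.16, -0.492, -0.856], [-0.0, 0.867, -0.499]]
force: [-0.8, -1.0, -1.4]
opening: -0.0002
```

Run:
```python
from h import *
im=cam("scene")
cv2.imwrite("pics/sc2.png",cv2.convertScaleAbs(cv2.resize(im["color"][120:280,220:420],None,fx=3.5,fy=3.5,interpolation=cv2.INTER_CUBIC)[:,:,::-1],alpha=1.4))
st()
```

```text
{'clock': 6.55, 'position': [0.61, 0.094, 0.119], 'force': [-0.883, -1.023, 0.028], 'opening': -0.0, 'joint_positions': [-0.474, 1.048, -0.112, 1.295, 0.799, 1.668, -1.036]}
```

View pics/sc2.png

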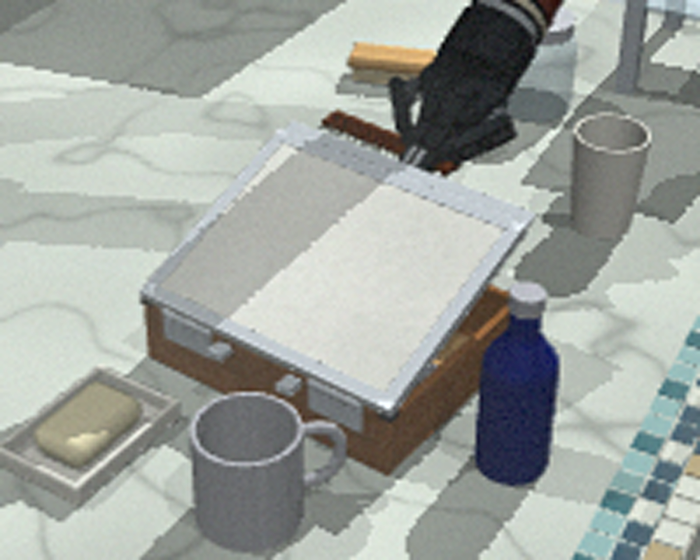

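The flap is lifting, roughly 20° up, with the fingertips under the lip at (415,160). I carry on along the arc.

>>> step_arm(
  motion=[
    [0, 0, 0, -0.9, -5.3, 11, -1],
    [0, 0, 0, -0.9, -5.3, 11, -1],
    [0, 0, 0, -0.9, -5.3, 11, -1],
    [0, 0, 0, -1.5, -9, 9.6, -1],
    [0, 0, 0, -1.5, -9, 9.6, -1],
    [0, 0, 0, -1.5, -9, 9.6, -1],
    [0, 0, 0, -1.5, -9, 9.6, -1],
    [0, 0, 0, -1.8, -10.9, 6.2, -1],
    [0, 0, 0, -1.8, -10.9, 6.2, -1],
    [0, 0, 0, -1.8, -10.9, 6.2, -1],
    [0, 0, 0, -1.8, -10.9, 6.2, -1],
  ],
)

```text
clock: 7.92
position: [0.5935, -0.0019, 0.2128]
eef_rot: [[0.987, -0.08, -0.139], [-0.161, -0.492, -0.856], [-0.0, 0.867, -0.498]]
force: [-0.4, 2.2, -0.4]
opening: 0.0
```

>>> step_arm(
  motion=[
    [0, 0, 0, -1.5, -9.1, 3.1, -1],
    [0, 0, 0, -1.5, -9.1, 3.1, -1],
    [0, 0, 0, -1.5, -9.1, 3.1, -1],
    [0, 0, 0, -1.5, -9.1, 3.1, -1],
    [0, 0, 0, -1.5, -9.1, 3.1, -1],
    [0, 0, 0, -1.3, -7.9, 1.1, -1],
    [0, 0, 0, -1.3, -7.9, 1.1, -1],
    [0, 0, 0, -1.3, -7.9, 1.1, -1],
    [0, 0, 0, -1.3, -7.9, 1.1, -1],
    [0, 0, 0, -1.3, -7.9, 1.1, -1],
    [0, 0, 0, -1.3, -7.9, 1.1, -1],
    [0, 0, 0, -0.8, -5.1, -0.3, -1],
    [0, 0, 0, -0.8, -5.1, -0.3, -1],
    [0, 0, 0, -0.8, -5.1, -0.3, -1],
    [0, 0, 0, -0.8, -5.1, -0.3, -1],
    [0, 0, 0, 0, 0, 0, -1],
  ],
)

```text
clock: 9.93
position: [0.575, -0.1148, 0.2334]
eef_rot: [[0.987, -0.08, -0.14], [-0.161, -0.492, -0.856], [-0.0, 0.867, -0.498]]
force: [-0.3, -0.0, -0.8]
opening: -0.0002
```

Run:
```python
from h import *
im=cam("scene")
cv2.imwrite("pics/sc3.png",cv2.convertScaleAbs(cv2.resize(im["color"][100:280,200:420],None,fx=3.3,fy=3.3,interpolation=cv2.INTER_CUBIC)[:,:,::-1],alpha=1.4))
st()
```

```text
{'clock': 9.975, 'position': [0.575, -0.114, 0.233], 'force': [0.339, 0.691, 0.919], 'opening': -0.0, 'joint_positions': [-0.229, 0.758, -0.067, 1.622, 0.943, 1.49, -0.911]}
```

View pics/sc3.png

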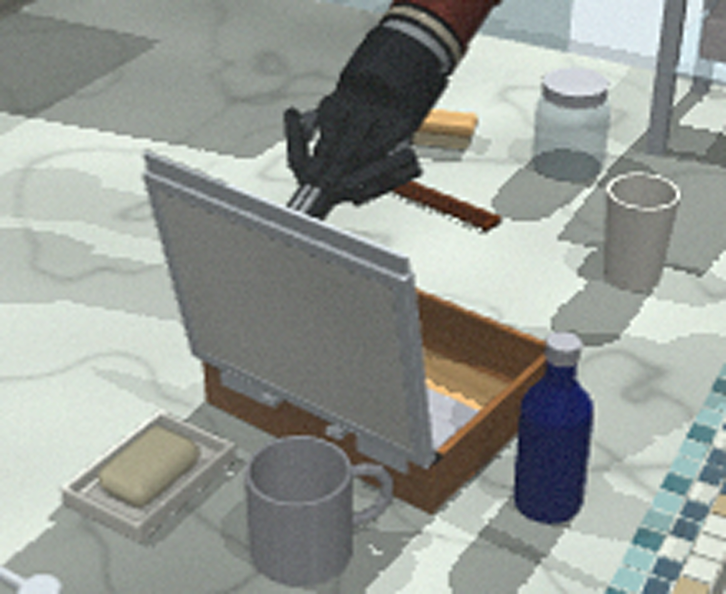

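The flap is well past upright on its stop, and the steel cover is to the right with the left compartment open. Next I retract and go above the comb.

>>> step_arm(
  motion=[
    [0, 0, 0, 4.8, 29.7, 8, -1],
    [0, 0, 0, 4.8, 29.7, 8, -1],
    [0, 0, 0, 4.8, 29.7, 8, -1],
    [0, 0, 0, 4.8, 29.7, 8, -1],
    [0, 0, 0, 4.8, 29.7, 8, -1],
    [0, 0, 0, 4.8, 29.7, 8, -1],
  ],
)

```text
clock: 10.72
position: [0.6041, 0.0653, 0.2814]
eef_rot: [[0.987, -0.08, -0.139], [-0.16, -0.493, -0.855], [-0.0, 0.867, -0.499]]
force: [0.9, -1.3, -0.4]
opening: -0.0001
```

>>> step_arm(
  motion=[
    [0.1292, -0.0211, 0, -6.5, 15.1, -7, -1],
    [0.1292, -0.0211, 0, -6.5, 15.1, -7, -1],
    [0.1292, -0.0211, 0, -6.5, 15.1, -7, -1],
    [0.1292, -0.0211, 0, -6.5, 15.1, -7, -1],
    [0.1292, -0.0211, 0, -6.5, 15.1, -7, -1],
    [0.1292, -0.0211, 0, -6.5, 15.1, -7, -1],
    [0.1292, -0.0211, 0, -6.5, 15.1, -7, -1],
    [0.1292, -0.0211, 0, -6.5, 15.1, -7, -1],
    [0, 0, 0.1523, -6.5, 15.1, -7, 0.1],
    [0, 0, 0.1523, -6.5, 15.1, -7, 0.1],
    [0, 0, 0.1523, -6.5, 15.1, -7, 0.1],
    [0, 0, 0.1523, -6.5, 15.1, -7, 0.1],
    [0, 0, 0.1523, -6.5, 15.1, -7, 0.1],
    [0, 0, 0.1523, -6.5, 15.1, -7, 0.1],
    [0, 0, 0.1523, -6.5, 15.1, -7, 0.1],
    [0, 0, 0.1523, -6.5, 15.1, -7, 0.1],
    [0, 0, 0.1523, -6.5, 15.1, -7, 0.1],
    [0, 0, 0.1523, -6.5, 15.1, -7, 0.1],
  ],
)

```text
clock: 12.98
position: [0.4869, 0.3362, 0.155]
eef_rot: [[0.203, 0.979, 0.002], [0.979, -0.203, -0.0], [0.0, 0.002, -1.0]]
force: [-0.1, -1.2, -0.2]
opening: 0.0469
```

Run:
```python
from h import *
im=cam("top")
cv2.imwrite("pics/t2.png",cv2.convertScaleAbs(cv2.resize(im["color"][140:270,190:410],None,fx=3.6,fy=3.6,interpolation=cv2.INTER_CUBIC)[:,:,::-1],alpha=1.6))
st()
```

```text
{'clock': 13.025, 'position': [0.485, 0.339, 0.154], 'force': [-1.271, 1.984, -0.469], 'opening': 0.047, 'joint_positions': [-0.17, 0.734, -0.816, 1.678, 0.614, 1.004, 0.173]}
```

View pics/t2.png

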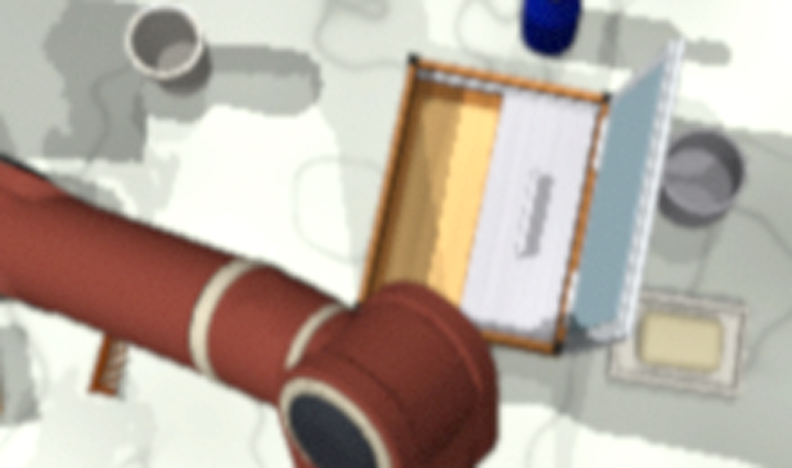

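The view shows the open box: corners (413,60), (607,98) and (557,350), rib at about (535,217), mirror standing. I refine the box pose while descending on the comb.

>>> step_arm(
  motion=[
    [0, 0, 0, 0, 0, -24, 0.1],
    [0, 0, 0, 0, 0, -24, 0.1],
    [0, 0, 0, 0, 0, -24, 0.1],
    [0, 0, 0, 0, 0, -24, 0.1],
    [0, 0, 0, 0, 0, -24, 0.1],
    [0, 0, 0, 0, 0, -18, 0.1],
    [0, 0, 0, 0, 0, -12, 0.1],
    [0, 0, 0, 0, 0, 0, 0.1],
  ],
  newtons=30,
)

```text
clock: 14.02
position: [0.4868, 0.3355, 0.0047]
eef_rot: [[0.208, 0.978, 0.001], [0.978, -0.208, -0.0], [-0.0, 0.001, -1.0]]
force: [1.3, 0.4, 0.1]
opening: 0.047
```

Run:
```python
from h import *
st()
im=cam("top");f=lambda P:(np.array(P,float)+.5)/3.6-.5+[190,140]
TL,TR,BR=ray(im,f([[411,57],[609,96],[560,353]]),.058)[:,:2]*1000
print(TL,TR,BR,np.linalg.norm(TL-TR),np.linalg.norm(TR-BR),"centre",(TL+BR)/2,np.degrees(np.arctan2(*(TR-BR)[::-1])),np.degrees(np.arctan2(*(TR-TL)[::-1]))+90)
print("rib ends",ray(im,f([[545,178],[533,257]]),.05)[:,:2]*1000)
s=cam("scene");cv2.imwrite("pics/sc4.png",cv2.convertScaleAbs(cv2.resize(s["color"][110:210,280:420],None,fx=5,fy=5,interpolation=cv2.INTER_CUBIC)[:,:,::-1],alpha=1.4))
```

```text
{'clock': 14.025, 'position': [0.487, 0.335, 0.005], 'force': [1.267, 0.446, 0.069], 'opening': 0.047, 'joint_positions': [-0.254, 0.916, -0.657, 1.777, 0.805, 0.738, 0.013]}
[731.60712093  71.76478544] [ 698.72999572 -116.83595688] [453.85461857 -75.21441428] 191.44488858374743 248.38740536572507 centre [592.73086975  -1.72481442] -9.646391713393836 -9.888509630296213
rib ends [[619.4437054  -58.30972593]
 [543.73694732 -48.69303187]]
```

View pics/sc4.png

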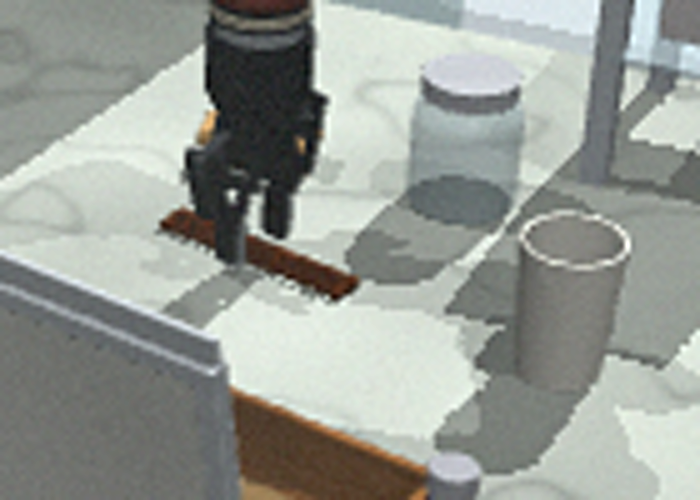

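The fingers straddle the middle of the comb at (240,240). I close on it.

>>> step_arm(
  motion=[
    [0, 0, 0, 0, 0, -2, -0.3],
    [0, 0, 0, 0, 0, 0, -1],
    [0, 0, 0, 0, 0, 0, -1],
    [0, 0, 0, 0, 0, 0, -1],
    [0, 0, 0, 0, 0, 0, -1],
  ],
  newtons=30,
)

```text
clock: 14.75
position: [0.4876, 0.3366, 0.0041]
eef_rot: [[0.208, 0.978, 0.003], [0.978, -0.208, 0.002], [0.002, 0.002, -1.0]]
force: [0.3, 0.3, 5.6]
opening: 0.0264
```

>>> step_arm(
  motion=[
    [0, 0, 0, 0, 0, 10, -1],
    [0, 0, 0, 0, 0, 30, -1],
    [0, 0, 0, 0, 0, 40, -1],
    [0, 0, 0, 0, 0, 40, -1],
    [0, 0, 0.0044, 11.2, -29.4, 0, -1],
    [0, 0, 0.0044, 11.2, -29.4, 0, -1],
    [0, 0, 0.0044, 11.2, -29.4, 0, -1],
    [0, 0, 0.0044, 11.2, -29.4, 0, -1],
    [0, 0, 0.0044, 11.2, -29.4, 0, -1],
    [0, 0, 0.0044, 11.2, -29.4, 0, -1],
    [0, 0, 0.0044, 11.2, -29.4, 0, -1],
    [0, 0, 0.0044, 11.2, -29.4, 0, -1],
    [0, 0, 0.0044, 11.2, -29.4, 0, -1],
    [0, 0, 0.0044, 11.2, -29.4, 0, -1],
    [0, 0, 0, 0, 0, 0, -1],
  ],
)

```text
clock: 16.62
position: [0.5992, 0.0373, 0.1223]
eef_rot: [[0.171, 0.985, -0.001], [0.985, -0.171, -0.002], [-0.003, -0.0, -1.0]]
force: [-0.5, -0.7, -0.7]
opening: 0.0267
```

Run:
```python
from h import *
a=cam("top")["color"][130:260,200:400];b=cam("scene")["color"][110:240,230:430]
v=np.vstack([cv2.resize(i,None,fx=2.3 if 0 else 3,fy=2.25,interpolation=cv2.INTER_CUBIC) for i in(a,b)])
cv2.imwrite("pics/m1.png",cv2.convertScaleAbs(v[:,:,::-1],alpha=1.5));print(v.shape);st()
```

```text
(584, 600, 3)
{'clock': 16.725, 'position': [0.598, 0.042, 0.123], 'force': [-0.862, 0.703, -0.461], 'opening': 0.027, 'joint_positions': [0.369, 0.795, -0.831, 1.682, 0.686, 0.98, 0.692]}
```

View pics/m1.png

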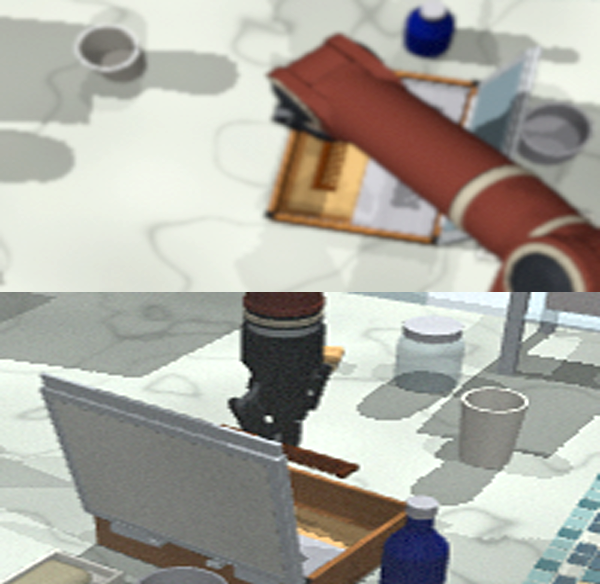

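The comb is held level and parallel to the box over the left compartment. By estimate the forearm clears the mirror by about 10 cm. I lower it.

>>> step_arm(
  motion=[
    [0, 0, 0, 0, 0, -20, -1],
    [0, 0, 0, 0, 0, -25, -1],
    [0, 0, 0, 0, 0, -25, -1],
    [0, 0, 0, 0, 0, -20, -1],
    [0, 0, 0, 0, 0, -12, -1],
    [0, 0, 0, 0, 0, -5, -1],
    [0, 0, 0, 0, 0, -1, -1],
    [0, 0, 0, 0, 0, 0, -1],
  ],
)

```text
clock: 17.73
position: [0.5996, 0.042, 0.016]
eef_rot: [[0.165, 0.986, 0.003], [0.986, -0.165, 0.001], [0.001, 0.002, -1.0]]
force: [-0.4, -1.2, -0.1]
opening: 0.0266
```

>>> step_arm(
  motion=[
    [0, 0, 0, 0, 0, -1.5, -1],
    [0, 0, 0, 0, 0, -1.5, -1],
    [0, 0, 0, 0, 0, -1, -1],
    [0, 0, 0, 0, 0, 0, -1],
  ],
)

```text
clock: 18.23
position: [0.5992, 0.0417, 0.0121]
eef_rot: [[0.165, 0.986, 0.002], [0.986, -0.165, -0.0], [0.0, 0.002, -1.0]]
force: [-1.6, -1.0, 4.5]
opening: 0.0267
```

Touched down with 4.5 N, at the height expected. I release gently and rise.

>>> step_arm(
  motion=[
    [0, 0, 0, 0, 0, 0, -0.2],
    [0, 0, 0, 0, 0, 0, -0.05],
    [0, 0, 0, 0, 0, 0, -0.05],
    [0, 0, 0, 0, 0, 10, -0.05],
    [0, 0, 0, 0, 0, 30, -0.05],
    [0, 0, 0, 0, 0, 40, -0.05],
    [0, 0, 0, 0, 0, 40, -0.05],
    [0, 0, 0, 3, 50, 10, -0.05],
    [0, 0, 0, 3, 60, 10, -0.05],
    [0, 0, 0, 3, 60, 10, -0.05],
    [0, 0, 0, 0, 0, 0, -0.05],
  ],
)

```text
clock: 19.6
position: [0.6056, 0.2221, 0.1639]
eef_rot: [[0.152, 0.988, 0.003], [0.988, -0.152, 0.01], [0.011, 0.001, -1.0]]
force: [0.1, 0.1, 0.7]
opening: 0.0405
```

Run:
```python
from h import *
st();im=cam("top")
cv2.imwrite("pics/t3.png",cv2.convertScaleAbs(cv2.resize(im["color"][130:260,240:400],None,fx=4.5,fy=4.5,interpolation=cv2.INTER_CUBIC)[:,:,::-1],alpha=1.6))
```

```text
{'clock': 19.6, 'position': [0.606, 0.222, 0.164], 'force': [0.055, 0.103, 0.65], 'opening': 0.04, 'joint_positions': [0.065, 0.802, -0.839, 1.511, 0.633, 1.107, 0.513]}
```

View pics/t3.png

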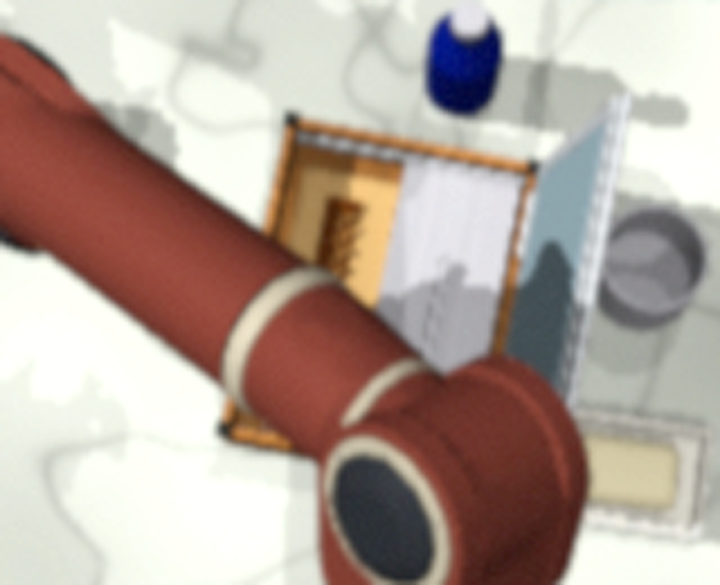

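Run:
```python
from h import *
im=cam("top");c=np.array([592.6,-2]);a=np.radians(-9.5);y=np.array([np.cos(a),np.sin(a)]);x=np.array([y[1],-y[0]])
for p in[(43,40,50),(43,-40,50),(43,40,36),(-2,116,36),(88,116,36),(-98,-125,58),(98,125,58)]:
    X=np.r_[c+x*p[0]+y*p[1],p[2]]/1000
    print(p,((proj(im,X)-[240,130]+.5)*4.5-.5).round(),((proj(im,X)-[190,140]+.5)*3.6-.5).round())
for p in(43,48): print("target",p,c+x*p)
print("comb mid",c+x*-45)
```

```text
(43, 40, 50) [[447. 260.]] [[537. 172.]]
(43, -40, 50) [[427. 363.]] [[521. 254.]]
(43, 40, 36) [[446. 264.]] [[537. 175.]]
(-2, 116, 36) [[407. 158.]] [[506.  90.]]
(88, 116, 36) [[522. 180.]] [[598. 108.]]
(-98, -125, 58) [[218. 436.]] [[354. 313.]]
(98, 125, 58) [[540. 164.]] [[612.  95.]]
target 43 [585.50295295 -44.41028087]
target 48 [584.67771492 -49.34170887]
comb mid [600.02714226  42.38285207]
```

>>> step_arm(
  motion=[
    [0, 0, -0.014, -2.6, -33.4, 0, -0.05],
    [0, 0, 0, -2.6, -33.4, 0, -0.05],
    [0, 0, 0, -2.6, -33.4, 0, -0.05],
    [0, 0, 0, -2.6, -33.4, 0, -0.05],
    [0, 0, 0, -2.6, -33.4, 0, -0.05],
    [0, 0, 0, -2.6, -33.4, 0, -0.05],
    [0, 0, 0, -2.6, -33.4, 0, -0.05],
    [0, 0, 0, -2.6, -33.4, 0, -0.05],
    [0, 0, 0, 0, 0, 0, -0.05],
  ],
)

```text
clock: 20.82
position: [0.5865, -0.0619, 0.1602]
eef_rot: [[0.188, 0.982, -0.001], [0.982, -0.188, -0.003], [-0.003, -0.0, -1.0]]
force: [0.5, 0.8, -0.7]
opening: 0.0404
```

Run:
```python
from h import *
st();print(np.round(state()["eef_rot"],3).tolist());cam("scene","full_scene5")
```

```text
{'clock': 20.825, 'position': [0.586, -0.062, 0.16], 'force': [0.542, 0.846, -0.663], 'opening': 0.04, 'joint_positions': [0.568, 0.742, -0.868, 1.675, 0.646, 1.036, 0.866]}
[[0.188, 0.982, -0.001], [0.982, -0.188, -0.003], [-0.003, -0.0, -1.0]]
```

>>> step_arm(
  motion=[
    [0, 0, 0, 0, 0, -20, -0.05],
    [0, 0, 0, 0, 0, -20, -0.05],
    [0, 0, 0, 0, 0, -20, -0.05],
    [0, 0, 0, 0, 0, 0, -0.05],
  ],
)

```text
clock: 21.38
position: [0.5856, -0.055, 0.0986]
eef_rot: [[0.177, 0.984, -0.004], [0.984, -0.177, 0.001], [0.0, -0.004, -1.0]]
force: [-0.0, 0.4, 0.5]
opening: 0.0404
```

Run:
```python
from h import *
st()
```

```text
{'clock': 21.375, 'position': [0.586, -0.055, 0.099], 'force': [-0.036, 0.385, 0.501], 'opening': 0.04, 'joint_positions': [0.529, 0.813, -0.815, 1.732, 0.721, 0.927, 0.805]}
```

>>> step_arm(
  motion=[
    [0, 0, 0, 1.5, 9, 0, -0.05],
    [0, 0, 0, 0, 0, -20, -0.05],
    [0, 0, 0, 0, 0, -15, -0.05],
    [0, 0, 0, 0, 0, -10, -0.05],
    [0, 0, 0, 0, 0, -5, -0.05],
    [0, 0, 0, 0, 0, 0, -0.05],
  ],
)

```text
clock: 22.12
position: [0.5886, -0.0464, 0.051]
eef_rot: [[0.178, 0.984, 0.001], [0.984, -0.178, 0.001], [0.001, 0.001, -1.0]]
force: [-0.6, -0.1, 0.8]
opening: 0.0405
```

>>> step_arm(
  motion=[
    [0, 0, 0, 0, 0, -4, -0.05],
    [0, 0, 0, 0, 0, -2, -0.4],
    [0, 0, 0, 0, 0, 0, -0.8],
    [0, 0, 0, 0, 0, 0, -1],
    [0, 0, 0, 0, 0, 0, -1],
    [0, 0, 0, 0, 0, 0, -1],
  ],
  newtons=25,
)

```text
clock: 22.88
position: [0.589, -0.0443, 0.0455]
eef_rot: [[0.177, 0.984, 0.002], [0.984, -0.177, 0.004], [0.004, 0.002, -1.0]]
force: [1.2, 5.7, -2.1]
opening: 0.0067
```

The opening of 6.7 mm matches the 8 mm rib (the comb also read 1.3 mm low). I slide the cover home.

>>> step_arm(
  motion=[
    [0, 0, 0, 1.3, 7.9, 0, -1],
    [0, 0, 0, 1.3, 7.9, 0, -1],
    [0, 0, 0, 1.3, 7.9, 0, -1],
    [0, 0, 0, 1.3, 7.9, 0, -1],
    [0, 0, 0, 1.3, 7.9, 0, -1],
    [0, 0, 0, 1.3, 7.9, 0, -1],
    [0, 0, 0, 1.3, 7.9, 0, -1],
    [0, 0, 0, 1.3, 7.9, 0, -1],
    [0, 0, 0, 1.3, 7.9, 0, -1],
    [0, 0, 0, 1.3, 7.9, 0, -1],
    [0, 0, 0, 0.7, 4, 0, -1],
    [0, 0, 0, 0, 0, 0, -1],
  ],
)

```text
clock: 24.38
position: [0.6033, 0.0379, 0.0454]
eef_rot: [[0.178, 0.984, 0.003], [0.984, -0.178, 0.003], [0.003, 0.003, -1.0]]
force: [4.2, -0.2, -0.6]
opening: 0.007
```

>>> step_arm(
  motion=[
    [0, 0, 0, 0.5, 3, 0, -1],
    [0, 0, 0, 0.3, 2, 0, -1],
    [0, 0, 0, 0.3, 2, 0, -1],
    [0, 0, 0, 0, 0, 0, -1],
  ],
)

```text
clock: 24.88
position: [0.6041, 0.0425, 0.0454]
eef_rot: [[0.179, 0.984, 0.002], [0.984, -0.179, -0.001], [-0.001, 0.002, -1.0]]
force: [5.2, -2.2, 2.3]
opening: 0.0067
```

>>> step_arm(
  motion=[
    [0, 0, 0, 0.3, 2, 0, -1],
    [0, 0, 0, 0.3, 2, 0, -1],
    [0, 0, 0, 0, 0, 0, -1],
  ],
)

```text
clock: 25.25
position: [0.6041, 0.0426, 0.0454]
eef_rot: [[0.181, 0.983, -0.0], [0.983, -0.181, -0.008], [-0.008, 0.001, -1.0]]
force: [2.6, -8.6, 6.1]
opening: 0.0071
```

Movement stopped after 88.1 mm against an 8.6 N stop, so the cover is home. I release and retreat.

>>> step_arm(
  motion=[
    [0, 0, 0, -0.5, -3.5, 0, -1],
    [0, 0, 0, 0, 0, 0, -0.5],
    [0, 0, 0, 0, 0, 0, -0.2],
    [0, 0, 0, 0, 0, 0, -0.2],
    [0, 0, 0, 0, 0, 15, -0.2],
    [0, 0, 0, 0, 0, 35, -0.2],
    [0, 0, 0, 0, 0, 45, -0.2],
    [0, 0, 0, 0, 0, 45, -0.2],
    [0, 0, 0, -5, 55, 10, -0.2],
    [0, 0, 0, -10, 55, 10, -0.2],
    [0, 0, 0, -15, 55, 10, -0.2],
    [0, 0, 0, -25, 55, 10, -0.2],
    [0, 0, 0, -25, 55, 10, -0.2],
    [0, 0, 0, -25, 55, 10, -0.2],
    [0, 0, 0, 0, 0, 0, -0.2],
    [0, 0, 0, 0, 0, 0, -0.2],
  ],
)

```text
clock: 27.25
position: [0.4985, 0.374, 0.2459]
eef_rot: [[0.177, 0.984, 0.002], [0.984, -0.177, -0.0], [0.0, 0.002, -1.0]]
force: [0.8, -0.2, 1.0]
opening: 0.0341
```

Run:
```python
from h import *
st();a=cam("top","top_end")["color"][130:270,200:420];b=cam("scene","scene_end")["color"][100:290,200:440]
v=np.vstack([cv2.resize(i,(440 ,280 if i is a else 320),interpolation=cv2.INTER_CUBIC) for i in(a,b)])
cv2.imwrite("pics/end.png",cv2.convertScaleAbs(v[:,:,::-1],alpha=1.5))
```

```text
{'clock': 27.25, 'position': [0.498, 0.374, 0.246], 'force': [0.814, -0.165, 0.993], 'opening': 0.034, 'joint_positions': [-0.207, 0.689, -0.866, 1.472, 0.541, 1.23, 0.251]}
```

View pics/end.png

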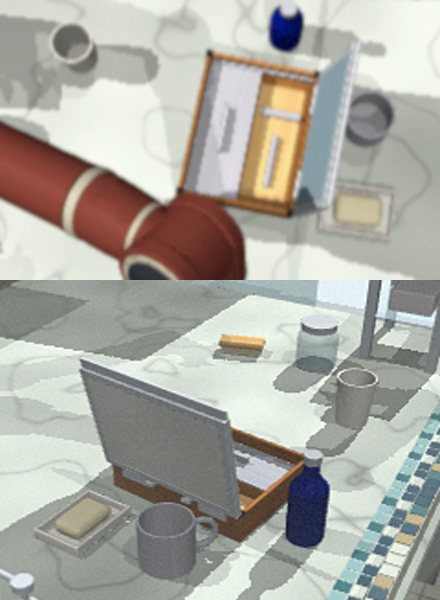

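The final pictures show the cover over the left compartment, the mirror standing back and the bystanders apparently where they were. The arm is clear, so I hand in.

```bash
python3 -c "
from cell import hand_in;print(hand_in())"
```

```text
the job is handed in; nothing more can be done
None
```

The comb is put away in the vanity box and I handed the job in at about 27 s of the 56 s allowed; no verdict was reported.

- **Mirror flap:** I lifted it from under the lip until it was past upright. It still stands back in the last pictures from both cameras.
- **Comb:** I gripped it at mid-length, lowered it onto the compartment floor until it touched with about 4.5 N, and let go there. A top view showed it lying in the left compartment, partly hidden by the arm.
- **Cover:** I slid it by its rib for 88.1 mm, where it stopped against about 8.6 N. The last top view shows it over the left compartment.
- **Other toiletries:** The bottle, mug, dish, tumbler, jar and brush look unmoved. I judged this by eye and did not measure it. The soap pump was only partly in view.

One reading disagreed. Early on, the picture put the cover's rib at about x = 52 mm in the box's frame, where 43 mm was expected. The rib's shadow probably caused this, because gripping it at 44 mm worked.

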